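Prove the key switch and draw its key

TASK

On the switch box with the red key, turn the key clockwise (seen from above) to its on stop, about 70 degrees round, then turn it back to off, the only position where it comes out. Draw the key out and leave it in the yellow tray. Leave the blue key in its lock.

Things in the scene. Friction and masses are not known exactly. Their poses are not given: they have to be found in the camera images.
- red_key: Red-headed key (60 g) upright in the lock on an aluminium box. Origin: on the key's and lock's axis, under its shoulder (20 mm wide, 6 high) that rests on the lock face; z up. Flat head 32 mm (x) x 10 mm (y), 6 to 42 mm above the origin: pinch it across y, fingertips clear of the lock face. Below: 6 mm shank, 20 mm long, its lowest 10 mm with a bit 22 (x) x 5 mm (y). Play 1 to 3 mm.
- red_lock (a joint): Lock barrel under the red key: 0 rad = off (start), grows clockwise seen from above to a firm stop at 1.22 (on). Stays where left, friction 0.04 N m, 5 to 10 degrees of play about the bit. Lock face: dark steel 50 mm square, 65 mm above the bench, mid-top of a fixed box 110 x 100 mm; its slot lets the bit out only within about 15 degrees of off, else traps it.
- yellow_tray: Loose open yellow plastic tray, 180 mm (x) x 130 mm (y) x 35 mm high, walls and floor 4 mm, 0.5 kg, on the bench. Origin: centre of its underside. A blue tray of the same shape stands nearby and is not to be used.
- blue_key: The same kind of key but with a blue head, standing in the lock of a second, equal box: to be left in its lock. Origin and axes as for the red key; its top is 107 mm above the bench.

How it is judged:
On the way, in this order (a step that is already met when the one before it is completed fails the run):
1. the red key's lock is turned on, at least 0.8 rad clockwise (value of joint red_lock above 0.8 rad), for 0.1 s.
2. the lock is turned back to within 0.35 rad of off (value of joint red_lock below 0.35 rad), for 0.1 s.
At the end, for the whole second after the job is handed in: The red key rests in the yellow tray (its origin within 85 mm in x and 60 mm in y of the tray's middle, below the tray's rim, at less than 0.03 m/s), the tray stands flat within 0.1 rad, and the lock is within 0.35 rad of off (value of joint red_lock below 0.35 rad and x of red_key in the frame of yellow_tray between -0.085 and 0.085 m and y of red_key in the frame of yellow_tray between -0.06 and 0.06 m and z of red_key in the frame of yellow_tray between 0 and 0.035 m and linear speed of red_key below 0.03 m/s and angle between yellow_tray's own z axis and vertical below 0.1 rad); the robot touches nothing.
It fails at once if the blue key is moved more than 15 mm or drawn (distance of blue_key from where it was at the start of the episode above 0.015 m).
It also fails if it takes over 54 s, if anything falls off the work surface, if the arm or the gripper's body presses on something with over 40 N, if the wrist force passes 120 N, or if a joint passes its speed limit or range.

ROBOT

A 7-joint arm with a two-finger parallel gripper is mounted at the origin on the work surface. World frame = base frame: x ahead of the robot, y to its left, z up, the work surface at z = 0. Lengths are in m, angles in rad, forces in N, time in s.
With the tool pointing down it reaches from about 0.4 to 0.85 m from the base axis. Payload 6.9 kg.
Tool frame: the origin (TCP) lies midway between the tips of the shut fingers; the grasp point (between the pads) lies behind it (ctrl.pinch_z is the z of the grasp point in the tool frame, in m); z points along the fingers, y is the direction in which the jaws open and shut (so a half turn about z gives the same grasp; the last joint's range is limited). The gripper opens to 85 mm and grips with 20 to 120 N. Pads are 22 mm wide; open, the fingers measure 114 mm over their backs; the gripper's body (76 mm by 85 mm) begins 54 mm behind the grasp point. The pads swing forward as they close: fully open they stand 13 mm farther back than shut.
Start: joints at [-1.101, 0.507, -0.238, 1.5, 0.126, 1.149, -0.155], TCP at [0.222, 0.584, 0.231] pointing down, gripper open.
Joint ranges: [-3.08, 3.08], [-0.24, 2.05], [-1.43, 1.35], [0, 2.5], [-1.52, 4.66], [0.17, 1.96], [-2.89, 2.89]. Speed limits (rad/s): [2.39, 2.39, 3.14, 3.14, 3.14, 3.14, 3.14].

INTERFACE

Orientations are given as a unit quaternion [w, x, y, z].
In Python, from station import ctrl, get_state, vision, ticket, models gives the robot as it stands. Calls block until the motion is done:
- ctrl.movep(position, orientation): joint-space move of the TCP to a pose.
- ctrl.movel(position, frame=None, max_speed=0.15): straight line of the TCP; frame=None keeps the orientation; max_speed is the mean speed in m/s.
- ctrl.set_joints(angles): joint-space move.
- ctrl.ungrasp() and ctrl.close_gripper(force=None): open the fingers fully, or close them until they stop; force is the grip in N (None keeps the last).
- ctrl.pause(seconds).
- ctrl.ik(position, orientation): joint angles nearest the present ones, or None.
- get_state(): the state.
- vision.grab_frame(name): name is "scene" or "side" or "wrist"; returns (picture, depth): 480x640x3 uint8, blue, green, red; 480x640 float32, m along the optical axis (not along the pixel's ray), 0 where there is no reading.
- vision.camera_info(name): a dict with "mtx" (3x3 intrinsics, pixels), "R" (3x3) and "t" (3): a world point X has camera coordinates R X + t; the wrist camera has in their place "hand_eye" (4x4, takes a point from camera to tool coordinates, whose origin is the TCP and whose axes are the flange's). Camera axes: x right, y down, z forward; pixel columns grow to the right and rows downward; lengths in m; the calibration is good to about 2 mm. A picture is of the moment at which its call begins: read the wrist's pose just before it. camera_info takes no time and is no camera call.
A pose or a line that the arm cannot do raises ctrl.Unreachable and nothing moves.
- ticket.close_job(): hands the job in, once; it reports no verdict.
Trained networks look in the newest picture that a camera, given by its name, has taken for a name from the list of things; names that differ only in an ending like _2 or _b are one class to them, and where a whole thing is asked for, a point or a joint stands for the part that bears it (a point fixed in the world has none). Each returns a list of dicts, best first, with "p" (0 to 1); they miss things now and then, are a little off and sometimes report something else, mostly with a low value. They report only what shows in the picture. A call takes as long as a camera call.
- models.recognise(camera, target): "point" ([column, row] in pixels, amid what is visible of it).
- models.masks_of(camera, target): "mask" (480x640 bool, what is visible of it) and "point" ([column, row] in pixels, amid what is visible of it).
The state is a dict: "time": time; "qpos": joint angles; "qd": joint speeds; "tau": joint torques, N m; "tcp_pos": TCP position; "eef_rot": TCP orientation; "contact_force": force on the tool from outside, world axes, zero at the start; "wrist_torque": the same for the moment, N m; "width": finger opening in m.
Only numpy, scipy, OpenCV 4.12 (cv2) and the standard library are available. Lean on these libraries where they do the work, as an engineer would, in place of code of your own. Each camera call takes 0.05 s, during which the arm holds its last target. There are 200 camera calls.

## Working session

There is one attempt and no reset: what is moved stays moved. The work goes in short steps, each a Python script; the robot and the scene stay as the last script left them, time stands still between calls to the robot, and variables do not carry over. Pictures are saved under pics/ and viewed, about 8 in all and at most 12, crops included, and the job is handed in when it is done.

```bash
mkdir -p pics; ls
cat > h.py <<'E'
import numpy as np, cv2
from station import ctrl, get_state, vision, ticket, models
from scipy.spatial.transform import Rotation as Rn
def cloud(cam, s=None):
    img,d=vision.grab_frame(cam); K=vision.camera_info(cam); M=np.array(K["mtx"])
    v,u=np.mgrid[:480,:640]
    P=np.stack([(u-M[0,2])/M[0,0]*d,(v-M[1,2])/M[1,1]*d,d],-1)
    if cam=="wrist":
        H=np.array(K["hand_eye"]); w,x,y,z=s["eef_rot"]
        P=P@H[:3,:3].T+H[:3,3]; P=P@Rn.from_quat([x,y,z,w]).as_matrix().T+np.array(s["tcp_pos"])
    else: P=(P-np.array(K["t"]))@np.array(K["R"])
    P[d==0]=np.nan
    return img,P
E
cat > a.py <<'E'
from h import *
s=get_state(); print(s["time"],s["tcp_pos"],s["eef_rot"],s["width"],ctrl.pinch_z)
for c in ("scene","side"):
    img,P=cloud(c); cv2.imwrite(f"pics/{c}0.png",img); np.save(f"{c}.npy",P)
    for t in ("red_key","red_lock","yellow_tray","blue_key"):
        for r in models.masks_of(c,t)[:2]:
            m=r["mask"]; q=P[m]; q=q[~np.isnan(q[:,0])]
            print(c,t,round(r["p"],2),np.round(r["point"]),m.sum(), np.round(np.percentile(q,[3,50,97],axis=0),3).tolist() if len(q) else None)
E
python3 a.py
```

```text
pics
0.0 [0.22228676 0.58356575 0.23043083] [-1.45347011e-04  1.80919229e-01  9.83497532e-01 -9.03238288e-04] 0.08552654583373959 -0.0187
scene red_key 0.76 [238. 267.] 311 [[0.497, -0.12, 0.064], [0.515, -0.115, 0.089], [0.526, -0.104, 0.107]]
scene yellow_tray 0.85 [125. 346.] 8566 [[0.419, -0.385, 0.002], [0.508, -0.325, 0.005], [0.601, -0.259, 0.035]]
scene blue_key 0.83 [330. 220.] 254 [[0.484, 0.087, 0.066], [0.501, 0.092, 0.089], [0.513, 0.099, 0.106]]
side red_key 0.69 [310. 258.] 541 [[0.494, -0.122, 0.002], [0.509, -0.117, 0.088], [0.541, 0.047, 0.108]]
side yellow_tray 0.57 [351. 395.] 13653 [[0.418, -0.393, 0.003], [0.507, -0.321, 0.006], [0.595, -0.258, 0.036]]
side blue_key 0.71 [280. 194.] 338 [[0.482, 0.086, 0.07], [0.496, 0.091, 0.091], [0.511, 0.097, 0.108]]
```

View pics/scene0.png

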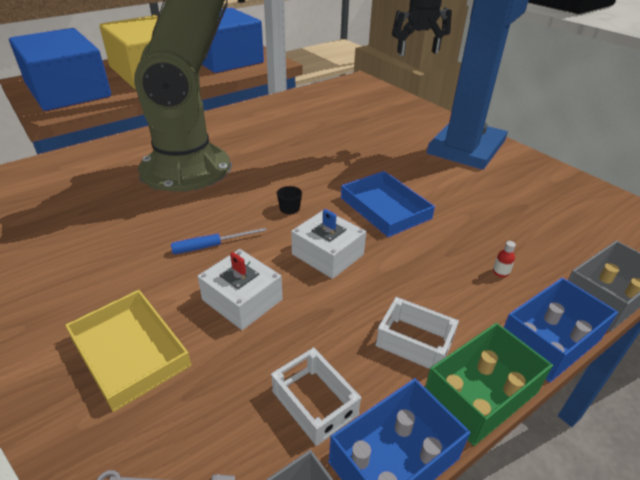

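```bash
cat > look.py <<'E'
from h import *
# head on: look from above the red key; find hand_eye for aim
H=np.array(vision.camera_info("wrist")["hand_eye"]); print(H.round(3).tolist())
q=[0,0.0,1,0]
for yaw in np.arange(-180,181,30):
    a=np.radians(yaw); R=Rn.from_euler('z',a)*Rn.from_euler('x',np.pi); x,y,z,w=R.as_quat()
    j=ctrl.ik([0.51,-0.113,0.115],[w,x,y,z]); print(yaw, None if j is None else np.round(j,2))
for c in ("scene","side"):
    P=np.load(c+".npy"); x,y,z=P[...,0],P[...,1],P[...,2]
    m=(z>.075)&(z<.112)&(abs(x-.51)<.04)&(abs(y+.113)<.04)
    p=P[m]; print(c,m.sum(),p.mean(0),cv2.minAreaRect(p[:,:2].astype(np.float32)*1000))
    p=P[(z>.02)&(z<.06)&(abs(x-.51)<.3)&(abs(y+.32)<.3)]
E
python3 look.py
```

```text
[[-0.001, -0.964, -0.267, 0.068], [1.0, -0.001, -0.0, 0.001], [-0.0, -0.267, 0.964, -0.142], [0.0, 0.0, 0.0, 1.0]]
-180 [ 0.15  0.48  0.03  1.93 -0.02  0.74  1.77]
-150 [ 0.26  0.48 -0.12  1.93  0.08  0.74  2.18]
-120 [ 0.36  0.49 -0.28  1.93  0.19  0.75  2.6 ]
-90 [-0.49  0.76  1.15  1.94 -0.83  1.02 -2.09]
-60 [-0.49  0.76  1.15  1.94 -0.83  1.02 -1.57]
-30 [-0.41  0.66  0.95  1.94 -0.69  0.91 -1.2 ]
0 [-0.21  0.54  0.58  1.93 -0.41  0.79 -0.97]
30 [-0.16  0.52  0.49  1.93 -0.35  0.77 -0.52]
60 [-0.1   0.51  0.4   1.93 -0.28  0.76 -0.06]
90 [-0.03  0.5   0.3   1.93 -0.21  0.74  0.39]
120 [ 0.02  0.49  0.22  1.93 -0.15  0.74  0.85]
150 [ 0.08  0.48  0.13  1.93 -0.09  0.74  1.31]
180 [ 0.15  0.48  0.03  1.93 -0.02  0.74  1.77]
scene 242 [ 0.51422858 -0.1140737   0.09405548] ((511.2782897949219, -111.98894500732422), (32.515655517578125, 11.771745681762695), 14.262894630432129)
side 395 [ 0.50772138 -0.11679282  0.09394752] ((508.5323181152344, -114.73347473144531), (33.61733627319336, 10.783402442932129), 11.088248252868652)
```

The scene picture shows the red key at about (238,267), the yellow tray at (127,347) and the blue key at (330,220). The networks agree. Red key is about (0.510, -0.113) with yaw near 12.6°, and its height fits (0.107). Next is a closer look from above.

```bash
cat >> h.py <<'E'
def quat(deg):
    x,y,z,w=(Rn.from_euler('z',deg,degrees=True)*Rn.from_euler('x',np.pi)).as_quat(); return [w,x,y,z]
E
cat > l2.py <<'E'
from h import *
ctrl.movep([0.51,-0.113,0.30],quat(192.6)); ctrl.pause(.2)
s=get_state(); img,P=cloud("wrist",s); cv2.imwrite("pics/w1.png",img)
print(s["time"],s["tcp_pos"],np.round(s["qpos"],2),np.round(s["contact_force"],1))
x,y,z=P[...,0],P[...,1],P[...,2]
hsv=cv2.cvtColor(img,cv2.COLOR_BGR2HSV); red=((hsv[...,0]<8)|(hsv[...,0]>172))&(hsv[...,1]>120)
m=red&(z>.1)&(z<.115)&(abs(x-.51)<.04)&(abs(y+.113)<.04)
p=P[m];print("top",m.sum(),p.mean(0),cv2.minAreaRect(p[:,:2].astype(np.float32)*1000))
m=(z>.058)&(z<.072)&(abs(x-.51)<.09)&(abs(y+.113)<.09)
p=P[m];print("box",m.sum(),np.median(p[:,2]),cv2.minAreaRect(p[:,:2].astype(np.float32)*1000))
E
python3 l2.py
```

```text
3.375 [ 0.51014579 -0.11248932  0.29991577] [-0.04  0.3   0.29  1.65 -0.09  1.2   2.06] [0.2 0.8 1. ]
top 296 [ 0.50879058 -0.11125907  0.10580991] ((509.2160339355469, -111.18965148925781), (30.655019760131836, 8.97253704071045), 14.861748695373535)
box 9082 0.059907545779263605 ((509.5259704589844, -110.96929931640625), (110.02857208251953, 100.07962799072266), 12.979716300964355)
```

View pics/w1.png

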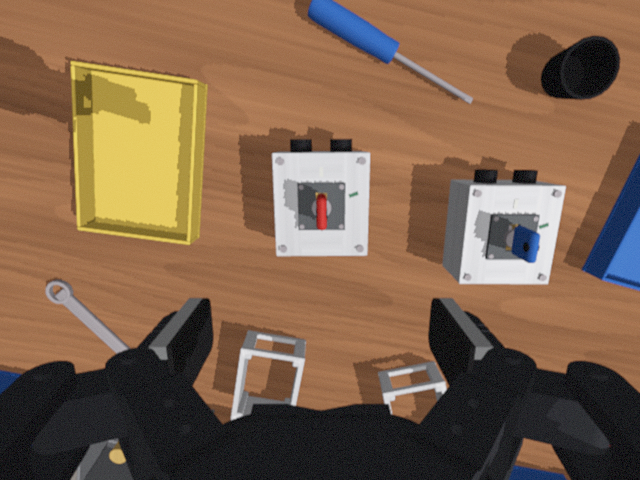

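The wrist view shows the red key at (321,205), centred on its lock, with nothing in the fingers' way. The yellow tray is at (140,150). Box and key agree on centre (0.5093, -0.1111) and yaw 13°. Now grasp.

```bash
cat > g.py <<'E'
from h import *
C=[0.5093,-0.1111]
def st(t):
    s=get_state(); print(t,round(s["time"],2),np.round(s["tcp_pos"],4),"F",np.round(s["contact_force"],1),"T",np.round(s["wrist_torque"],2),"w",round(s["width"],4)); return s
ctrl.movep(C+[0.15],quat(193))
ctrl.movel(C+[0.076],max_speed=.08); st("down")
ctrl.close_gripper(50); st("closed")
for a in range(8,81,8):
    ctrl.movep(C+[0.076],quat(193-a)); s=st(a)
    if abs(s["wrist_torque"][2])>1.5 or np.linalg.norm(s["contact_force"])>30: print("stop");break
E
python3 g.py
```

```text
down 5.15 [ 0.5096 -0.1112  0.0764] F [ 0.2 -0.2  0.2] T [-0.01  0.02  0.04] w 0.0857
closed 5.83 [ 0.5093 -0.1111  0.0761] F [-0.1  0.5  3. ] T [0.05 0.17 0.04] w 0.0094
8 6.08 [ 0.5094 -0.1114  0.0761] F [-0.5 -1.4  3.6] T [-0.39  0.16  0.03] w 0.0092
16 6.33 [ 0.5094 -0.1115  0.0761] F [-1.7 -1.6  3.6] T [-0.61  0.18  0.  ] w 0.0089
24 6.58 [ 0.5094 -0.1114  0.0761] F [ 0.1 -2.   4.2] T [-0.62  0.23  0.04] w 0.0095
32 6.83 [ 0.5094 -0.1114  0.0761] F [-1.6 -2.5  4.3] T [-0.58  0.18 -0.01] w 0.0095
40 7.08 [ 0.5095 -0.1113  0.0761] F [-1.1 -2.4  5.4] T [-0.54  0.15 -0.02] w 0.0093
48 7.33 [ 0.5095 -0.1113  0.0761] F [-0.3 -2.4  5.1] T [-0.55  0.13 -0.01] w 0.0092
56 7.58 [ 0.5095 -0.1112  0.0761] F [-1.2 -1.1  5.7] T [-0.48  0.17 -0.  ] w 0.0093
64 7.83 [ 0.5095 -0.1112  0.0761] F [ 0.1 -0.5  6.2] T [-0.39  0.17 -0.03] w 0.0091
72 8.07 [ 0.5095 -0.111   0.0761] F [-0.6 -0.4  6. ] T [-0.33  0.12 -0.08] w 0.0092
80 8.32 [ 0.5095 -0.111   0.0761] F [-0.2 -0.8  6.2] T [-0.25  0.14  0.02] w 0.0093
```

```bash
cat > g2.py <<'E'
from h import *
C=[0.5093,-0.1111]
for a in (83,86,88):
    ctrl.movep(C+[0.076],quat(193-a)); ctrl.pause(.1); s=get_state(); print(a,round(s["time"],2),np.round(s["contact_force"],1),np.round(s["wrist_torque"],2),s["width"],np.round(s["tau"][6],2))
    if abs(s["wrist_torque"][2])>.3: break
for c in ("side","wrist"):
    img,_=vision.grab_frame(c)
    if c=="side": img=cv2.resize(img[190:330,220:400],None,fx=3,fy=3)
    else: img=img[100:480]
    cv2.imwrite(f"pics/{c}2.png",img)
a=cv2.imread("pics/side2.png");b=cv2.imread("pics/wrist2.png")
b=cv2.resize(b,(540,320));cv2.imwrite("pics/t2.png",cv2.resize(np.hstack([a[:320],b]),(800,int(320*800/1080))))
E
python3 g2.py
```

```text
83 8.68 [-0.8 -2.   6.6] [-0.37  0.17  0.34] 0.009387226720257533 -0.38
```

View pics/t2.png

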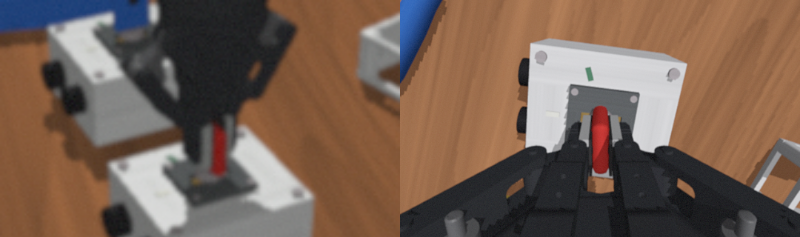

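The key turned with the jaws, seen at (600,135) in line with the fingers, and the stop is felt at 83° (70° plus play). Now I turn it back past zero to take up the play, centre it and draw it out.

```bash
cat > g3.py <<'E'
from h import *
C=[0.5093,-0.1111]
for a in (72,60,48,36,24,12,4,0,-4,-7,-9,-11,-13):
    ctrl.movep(C+[0.076],quat(193-a)); 
    if a<0: ctrl.pause(.05)
    s=get_state(); print(a,round(s["time"],2),np.round(s["contact_force"],1),np.round(s["wrist_torque"],2),round(s["width"],4))
    if a<0 and abs(s["wrist_torque"][2])>.25: break
ctrl.movep(C+[0.076],quat(193)); ctrl.pause(.1)
for z in (.079,.082,.086,.09,.096,.102,.11):
    ctrl.movel(C+[z],max_speed=.03); s=get_state(); print(z,round(s["time"],2),np.round(s["contact_force"],1),np.round(s["wrist_torque"],2),round(s["width"],4))
    if s["contact_force"][2]<-12: print("stuck"); break
E
python3 g3.py
```

```text
72 9.04 [-0.7 -0.7  5.3] [-0.08 -0.01 -0.02] 0.009
60 9.32 [-0.4 -0.9  6.4] [-0.14  0.17  0.02] 0.0094
48 9.59 [-0.9 -1.2  7.1] [-0.28  0.24  0.06] 0.0094
36 9.87 [-1.1 -1.4  7.9] [-0.44  0.28  0.07] 0.009
24 10.14 [-1.1 -2.9  8. ] [-0.41  0.24 -0.  ] 0.0091
12 10.42 [-0.7 -1.8  7.4] [-0.57  0.25  0.02] 0.0092
4 10.67 [-0.  -3.4  7.6] [-0.63  0.24  0.02] 0.0091
0 10.92 [-1.3 -3.5  7.4] [-0.68  0.19  0.09] 0.0092
-4 11.22 [-1.4 -2.7  7.6] [-0.75  0.22  0.08] 0.0092
-7 11.52 [-0.6 -3.9  7.2] [-0.75  0.18 -0.06] 0.0093
-9 11.82 [-1.  -3.2  8.3] [-0.75  0.18 -0.05] 0.0093
-11 12.12 [-0.5 -3.3  6.9] [-0.75  0.13 -0.1 ] 0.0094
-13 12.42 [ 0.3 -3.5  6.9] [-0.71  0.12 -0.38] 0.0093
0.079 13.05 [ 0.6 -1.6 -0.1] [-0.31 -0.03  0.  ] 0.0096
0.082 13.3 [ 0.6 -0.9 -0.2] [-0.22 -0.01  0.01] 0.0095
0.086 13.58 [-0.2  0.2 -0.2] [ 0.   -0.06  0.03] 0.0095
0.09 13.87 [ 0.6 -0.9 -2.2] [ 0.    0.04 -0.04] 0.0093
0.096 14.22 [ 0.2  0.5 -1.6] [-0.01  0.06  0.04] 0.0091
0.102 14.57 [ 0.1  0.1 -1. ] [-0.06 -0.   -0.02] 0.0097
0.11 14.98 [-0.   0.4 -0.5] [0.02 0.03 0.03] 0.0092
```

Off stop felt at -13°, and the key came out freely, now about 34 mm up. Next I locate the tray and check the key is in the jaws.

```bash
cat > p.py <<'E'
from h import *
C=[0.5093,-0.1111]
for c in ("scene","side"):
    P=np.load(c+".npy"); x,y,z=P[...,0],P[...,1],P[...,2]
    m=(z>.024)&(z<.042)&(x>.38)&(x<.65)&(y<-.23)&(y>-.43)
    print(c,m.sum(),cv2.minAreaRect(P[m][:,:2].astype(np.float32)*1000))
ctrl.movel(C+[0.2],max_speed=.1)
img,P=cloud("scene"); im2,_=vision.grab_frame("wrist")
cv2.imwrite("pics/lift.png",np.hstack([cv2.resize(img[160:340,120:360],(480,360)),im2[120:480,160:480]]))
print(get_state()["time"],get_state()["width"])
E
python3 p.py
```

```text
scene 1582 ((507.98895263671875, -322.9475402832031), (183.58775329589844, 130.34339904785156), 4.500173568725586)
side 3064 ((507.1317138671875, -323.78277587890625), (181.25672912597656, 133.02410888671875), 4.62666654586792)
16.1333 0.009153976381984463
```

View pics/lift.png

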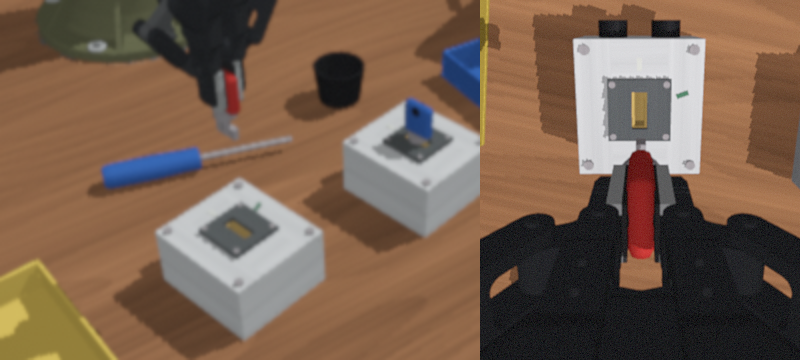

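The key is held at (228,90) left and (640,200) right. The lock's slot at (640,108) is square with the box, so the barrel is off. The blue key is still in its lock. Now place the red key in the tray.

```bash
cat > p2.py <<'E'
from h import *
T=[0.5075,-0.3233]
ctrl.movep(T+[0.2],quat(184.6))
ctrl.movel(T+[0.07],max_speed=.12)
for z in (.05,.045,.041,.038):
    ctrl.movel(T+[z],max_speed=.04); f=get_state()["contact_force"]; print(z,np.round(f,1))
    if f[2]>5: break
ctrl.ungrasp(); ctrl.pause(.4)
ctrl.movel(T+[0.25],max_speed=.12); ctrl.pause(.3)
s=get_state(); img,P=cloud("wrist",s); i2,_=cloud("scene"); cv2.imwrite("pics/end.png",np.hstack([cv2.resize(img,(400,300)),cv2.resize(i2[190:430,50:370],(400,300))]))
hsv=cv2.cvtColor(img,cv2.COLOR_BGR2HSV); red=((hsv[...,0]<8)|(hsv[...,0]>172))&(hsv[...,1]>120)
p=P[red&(abs(P[...,0]-T[0])<.12)&(abs(P[...,1]-T[1])<.1)]
print(s["time"],s["width"],s["contact_force"],len(p),np.percentile(p,[2,50,98],axis=0).round(3))
E
python3 p2.py
```

```text
0.05 [ 0.5 -0.5 -0.7]
0.045 [ 0.2 -0.7 -0.8]
0.041 [-0.  -0.3 -1.3]
0.038 [-0.6  0.  -0.1]
22.9917 0.08575213710129793 [-1.04338176  0.32331285 -0.05502673] 512 [[ 0.489 -0.384  0.056]
 [ 0.503 -0.322  0.066]
 [ 0.521 -0.262  0.342]]
```

View pics/end.png

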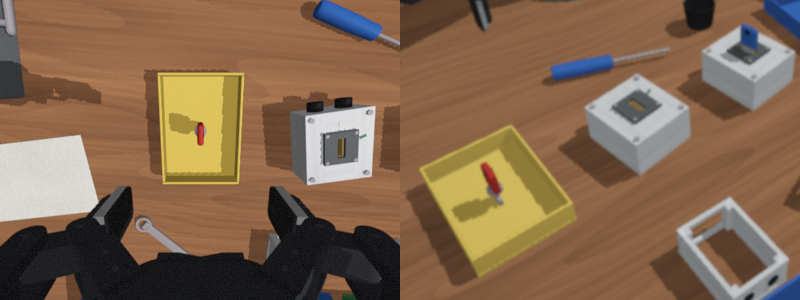

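The key stands on its bit near the tray's middle. Its top is at 66 mm, so its origin is about 24 mm up, below the 35 mm rim. The lock is off and the blue key is in place, so I hand in.

```bash
python3 -c "
from station import *
print(ticket.close_job())"
```

```text
the job is handed in; nothing more can be done
None
```

I turned the red key clockwise until I felt the on stop, with the gripper 83° round (about 70° plus the play). I then turned it back to the off stop, drew it out without sticking and put it in the yellow tray. I handed the job in after about 23 s of the 54 s allowed; no verdict was reported.

Last checks:
- **Red key:** it stands upright on its bit near the tray's middle instead of lying down. Its top is at 66 mm, which puts its origin about 24 mm up, under the 35 mm rim.
- **Red lock:** the empty slot is square with the box, so the lock is at off.
- **Blue key:** it is still in its lock.
- **Robot:** the gripper is open, well above the tray and touching nothing. Wrist forces stayed under about 10 N at every reading.

No check failed or disagreed.

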